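# Pack the pellet-press kit into its tray

### The arm

A 7-joint arm with a two-finger parallel gripper is mounted at the origin on the work surface. World frame = base frame: x ahead of the robot, y to its left, z up, the work surface at z = 0. Lengths are in m, angles in rad, forces in N, time in s.
With the tool pointing down it reaches from about 0.4 to 0.9 m from the base axis. Payload 5.6 kg.
Tool frame: the origin (TCP) lies between the finger pads; the fingertips stand 17 mm ahead of it and the grasp point (between the pads) lies 2 mm behind it; y points along the fingers, x is the direction in which the jaws open and shut, and the axes are right-handed (so a half turn about y gives the same grasp; the last joint's range is limited). The gripper opens to 92 mm and grips with 3 to 60 N. Pads are 20 mm wide; open, the fingers measure 128 mm over their backs; the gripper's body (75 mm by 189 mm) begins 69 mm behind the grasp point.
Start: joints at [1.145, 0.468, -0.012, 1.603, 0.006, 1.071, -0.056], TCP at [0.243, -0.603, 0.232] pointing down, gripper open.
Joint ranges: [-2.53, 2.53], [-0.31, 2.02], [-1.57, 1.55], [0.28, 2.44], [-1.29, 4.43], [0.15, 1.84], [-2.92, 2.92]. Speed limits (rad/s): [2.57, 2.57, 3.14, 3.14, 3.14, 3.14, 3.14].

### API

Orientations are given as a unit quaternion [x, y, z, w].
In Python, from bench import telemetry, eyes, ticket gives the robot as it stands.
- The arm moves only by the tool play_rows, never from a script. Its argument "targets" is a list of rows, each an object of numbers: "dx", "dy", "dz": the shift along the tool's x, y, z in mm; "rx", "ry", "rz": the turn, a rotation vector about the tool's x, y, z in rad; "claw": the closure, from 0 (fully open) to 1 (shut). A call has exactly 8 rows; each row is the pose to reach, as a shift and turn from the pose commanded when the call began, along the tool's axes at that moment; what a row does not reach only later rows make up. A row lasts 1/8 s, in which the tool goes at most 62.5 mm and 10.7 degrees, less where a joint would pass 70% of its speed; a pose out of reach is approached as far as the arm can. A call with a gripper value outside its range is refused whole. The fingers move at their own pace and stop on an object; "grip_force" is the grip in N (left out, the last holds). Time passes only in rows, so rows that repeat a pose let the fingers close, or fill a call up. It gives the time, the measured TCP pose, the force and the opening at its end, in the units of the state.
- telemetry.read_state(): the state, without advancing time (a new reading comes with each control period).
- eyes.read_camera(name): name is "side" or "top" or "wrist"; returns a dict with "img" (384x512x3 uint8, red, green, blue), "fx", "fy", "cx", "cy" (pixels), "view" (4x4, takes a point from world to camera coordinates); the wrist camera has in their place "tool_from_camera" (4x4, takes a point from camera to tool coordinates, whose origin is the TCP and whose axes are the tool frame's). Camera axes: x right, y down, z forward; pixel columns grow to the right and rows downward; lengths in m; the calibration is good to about 2 mm. A picture is of the moment at which its call begins: read the wrist's pose just before it. There is no depth.
- ticket.hand_in(): hands the job in, once; it reports no verdict.
The state is a dict: "time": time; "joint_positions": joint angles; "joint_vel": joint speeds; "joint_efforts": joint torques, N m; "position": TCP position; "tcp_rot": TCP orientation; "contact_force": force on the tool from outside, world axes, zero at the start; "ft_torque": the same for the moment, N m; "gripper_width": opening from 0.0 (shut) to 1.0 (fully open).
Only numpy, scipy, OpenCV 4.12 (cv2) and the standard library are available. Lean on these libraries where they do the work, as an engineer would, in place of code of your own. Each camera call takes 0.05 s, during which the arm holds its last target.

### The job

Pack the infrared sample kit into the grey three-bay tray: the die barrel (the steel cylinder with a bore) upright in the larger of the two short bays, the plunger (the round-footed stem) upright on its foot in the smaller short bay, and the two plates with a round window both flat on the floor of the long bay, side by side and not overlapping. The look-alikes (the solid weight without a bore, the post with a square foot, the plate without a window), the petri dish and the jar do not belong to the kit: leave them where they are.

Things in the scene. Friction and masses are not known exactly. Their poses are not given: they have to be found in the camera images.
- tray: Fixed grey tray with a paler floor, 186 (its x) by 220 (y) by 18 mm high, at any yaw mid-bench. Floor 4 mm; walls and dividers 4 mm thick, 14 mm above the floor. Origin: centre of the underside, z up. Inside sizes x by y (mm) and centres: long bay 96 by 212 at x=+41, y=0; larger short bay 78 by 132 at x=-50, y=+40; smaller short bay 78 by 76 at x=-50, y=-68.
- die_barrel: Steel die barrel of the kit: upright cylinder 46 mm in diameter, 50 mm high, with a 26 mm bore right through, about 0.5 kg. Origin at the centre of its underside, z up along the bore.
- plunger: Steel plunger of the kit: round foot 44 mm in diameter and 12 mm thick, with an upright round stem 14 mm in diameter in its middle, 60 mm high over all, about 0.16 kg. Origin at the centre of its underside, z up.
- window_plate_a: Aluminium window plate of the kit, lying flat: 58 mm (its x) by 32 mm (its y), 12 mm thick, with a round 20 mm window (through hole) in the middle, 60 g. Origin at the centre of its underside, z up.
- window_plate_b: Second window plate, the same as window_plate_a: 58 mm (its x) by 32 mm (its y), 12 mm thick, 20 mm through window, 60 g. Origin at the centre of its underside, z up.
- blank_plate: Look-alike, not of the kit: aluminium plate 58 mm (x) by 32 mm (y) by 12 mm without a window, lying flat. Origin at the centre of its underside. Stays where it is.
- solid_weight: Look-alike, not of the kit: solid steel cylinder 46 mm in diameter, 50 mm high, closed flat top without a bore, upright. Origin at the centre of its underside. Stays where it is.
- optics_post: Look-alike, not of the kit: 14 mm round steel stem on a square foot, 44 by 44 mm and 12 mm thick, 60 mm high over all, upright. Origin at the centre of its underside. Stays where it is.
- petri_dish: Small shallow open glass dish, 60 mm in diameter, 15 mm high. Origin at the centre of its underside. Stays where it is.
- sample_jar: Small amber glass jar with a white cap, 36 mm in diameter, 48 mm high, upright. Origin at the centre of its underside. Stays where it is. Loose things stand on the bench either side of the tray, 95 mm or more apart centre to centre; other clutter is clear of them but for flat tweezers, 3 mm thick, on the right.
Mind the look-alikes: they are no part of the job. What is shaped like the window_plate_a but turquoise is not meant.

How it is judged:
At the end, for the whole second after the job is handed in: Barrel upright in the larger short bay, plunger upright in the smaller one, both window plates flat in the long bay: each within its bay, underside under 5 mm above the tray floor, tilted under 0.1 rad, at rest. The three look-alikes, petri dish and jar are within 30 mm of their starts (x of die_barrel in the frame of tray between -0.069 and -0.031 m and y of die_barrel in the frame of tray between -0.006 and 0.086 m and z of each of die_barrel, plunger, window_plate_a, window_plate_b in the frame of tray below 0.009 m and angle between each of die_barrel, plunger, window_plate_a, window_plate_b's own z axis and vertical below 0.1 rad and linear speed of each of die_barrel, plunger, window_plate_a, window_plate_b below 0.02 m/s and angular speed of each of die_barrel, plunger, window_plate_a, window_plate_b below 0.2 rad/s and x of plunger in the frame of tray between -0.07 and -0.03 m and y of plunger in the frame of tray between -0.087 and -0.049 m and x of window_plate_a in the frame of tray between 0.003 and 0.079 m and y of window_plate_a in the frame of tray between -0.093 and 0.093 m and x of window_plate_b in the frame of tray between 0.003 and 0.079 m and y of window_plate_b in the frame of tray between -0.093 and 0.093 m and distance of each of blank_plate, solid_weight, optics_post, petri_dish, sample_jar from where it was at the start of the episode below 0.03 m); the robot touches nothing.
It fails at once if the blank plate is moved by more than 30 mm (distance of blank_plate from where it was at the start of the episode above 0.03 m).
It fails at once if the solid weight is moved by more than 30 mm (distance of solid_weight from where it was at the start of the episode above 0.03 m).
It fails at once if the optics post is moved by more than 30 mm (distance of optics_post from where it was at the start of the episode above 0.03 m).
It fails at once if the petri dish is moved by more than 30 mm (distance of petri_dish from where it was at the start of the episode above 0.03 m).
It fails at once if the sample jar is moved by more than 30 mm (distance of sample_jar from where it was at the start of the episode above 0.03 m).
It also fails if it takes over 122 s, if anything falls off the work surface, if the arm or the gripper's body presses on something with over 40 N, if the wrist force passes 120 N, or if a joint passes its speed limit or range.

## Working session

There is one attempt and no reset: what is moved stays moved. The work goes in short steps, Python scripts to look and compute and a tool call to move; the robot and the scene stay as the last step left them, time stands still between calls to the robot, and variables do not carry over. Pictures are saved under pics/ and viewed, and the job is handed in when it is done.

Besides the shell and the picture viewer there is one more tool, called after ">>>" in YAML: its name, and indented under it one key for each argument. play_rows: Moves the arm, as the interface text tells. Its arguments: {"type":"object","properties":{"targets":{"type":"array","items":{"type":"object","properties":{"dx":{"type":"number"},"dy":{"type":"number"},"dz":{"type":"number"},"rx":{"type":"number"},"ry":{"type":"number"},"rz":{"type":"number"},"claw":{"type":"number"}}}},"grip_force":{"type":"number"}},"required":["targets"]}

```bash
mkdir -p pics; ls; python3 - <<'E'
from bench import telemetry, eyes
import cv2, numpy as np
s=telemetry.read_state(); print(s)
for n in ['top','side','wrist']:
    c=eyes.read_camera(n); cv2.imwrite(f'pics/{n}0.png',c['img'][:,:,::-1])
    np.save(f'pics/{n}0.npy',c,allow_pickle=True)
    print(n,c['fx'],c['fy'],c['cx'],c['cy'],np.array(c.get('view',c.get('tool_from_camera'))).round(4).tolist())
E
```

```text
pics
{'time': 0.0, 'joint_positions': array([ 1.14499398,  0.46839666, -0.01157551,  1.60364621,  0.00598992,
        1.0713745 , -0.05632286]), 'joint_vel': array([ 0.00132767, -0.00017993, -0.00033703, -0.00186943,  0.00018105,
       -0.00019862,  0.00077499]), 'joint_efforts': array([ 5.00594651e-04, -5.20577216e+01, -1.19568748e-02, -2.43747532e+01,
       -5.65201091e-02,  1.72140280e-02,  1.50655242e-04]), 'position': array([ 0.24250226, -0.60246351,  0.23061831]), 'tcp_rot': array([-0.58564762,  0.39633438, -0.39523721,  0.58627935]), 'contact_force': array([ 0.8103738 , -1.07270752, -0.68919955]), 'ft_torque': array([-0.01895186,  0.00525633, -0.00303261]), 'gripper_width': 0.9955023376270867}
top 373.3333416927377 373.3333416927377 253.74732338001672 188.4702461169912 [[0.0179, -0.9997, -0.0153, -0.0088], [-0.9939, -0.0161, -0.1094, 0.4727], [0.1092, 0.0172, -0.9939, 1.0105], [0.0, 0.0, 0.0, 1.0]]
side 385.15826915735636 385.15826915735636 256.8383496231463 197.08520338639457 [[0.7038, -0.7102, -0.0172, -0.3532], [-0.4292, -0.4057, -0.807, 0.2244], [0.5661, 0.5753, -0.5904, 0.7478], [0.0, 0.0, 0.0, 1.0]]
wrist 326.34254491076933 326.34254491076933 252.34939421643506 189.5004019176667 [[1.0, 0.0011, -0.0003, -0.0006], [0.0006, -0.2685, 0.9633, -0.1542], [0.001, -0.9633, -0.2685, 0.076], [0.0, 0.0, 0.0, 1.0]]
```

View pictures.

View pics/top0.png

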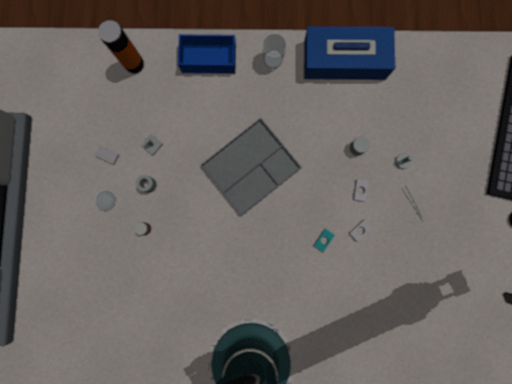

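View pics/side0.png

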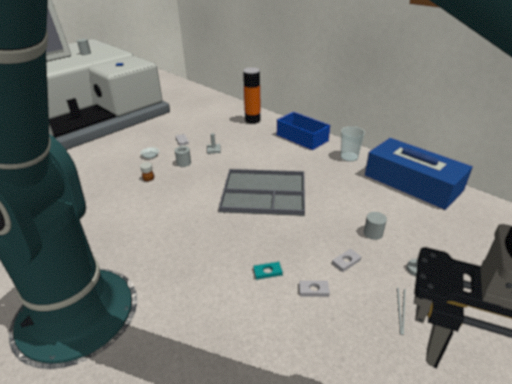

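View pics/wrist0.png

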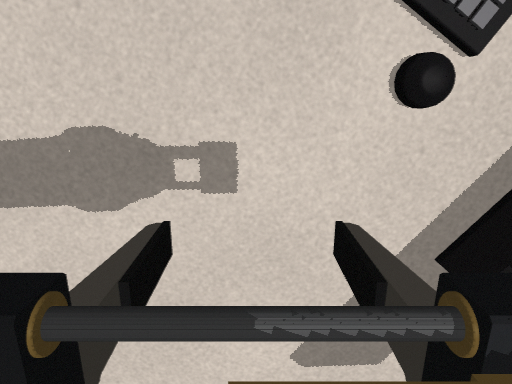

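```bash
python3 - <<'E'
import cv2, numpy as np
im=cv2.imread('pics/top0.png')
def z(x0,y0,x1,y1,n,f):
    cv2.imwrite(f'pics/{n}.png',cv2.resize(im[y0:y1,x0:x1],None,fx=f,fy=f,interpolation=cv2.INTER_CUBIC))
z(80,120,180,250,'zl',4); z(190,110,310,225,'zt',5); z(310,125,440,260,'zr',4)
E
```

```text
(no output)
```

View pics/zl.png

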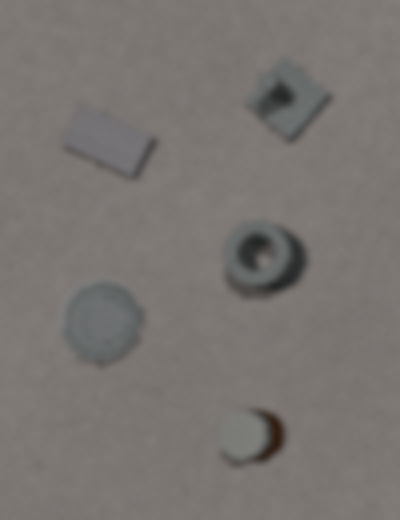

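View pics/zt.png

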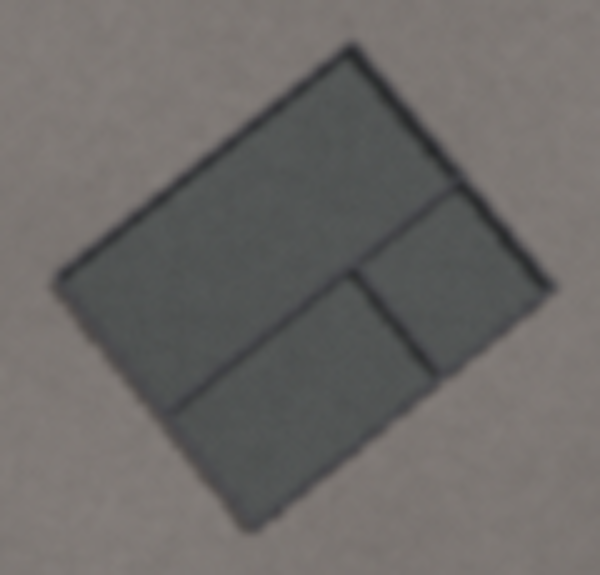

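View pics/zr.png

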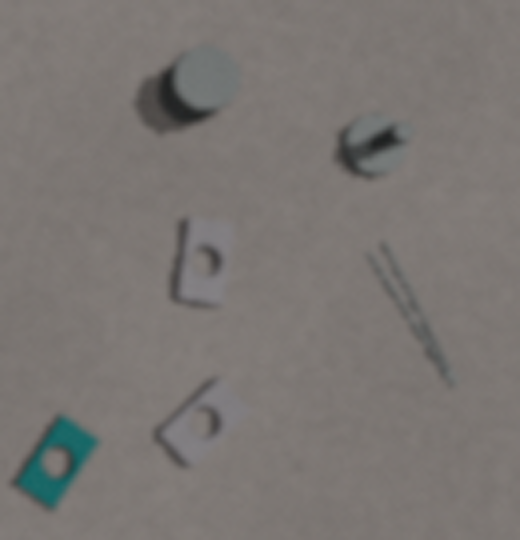

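```bash
cat > h.py <<'E'
from bench import telemetry, eyes
import cv2, numpy as np
from scipy.spatial.transform import Rotation as R
def st():
    s=telemetry.read_state(); return np.array(s['position']),R.from_quat(s['tcp_rot']),s
def cam(n,save=None):
    p,r,s=st(); c=eyes.read_camera(n)
    if n=='wrist':
        T=np.eye(4);T[:3,:3]=r.as_matrix();T[:3,3]=p
        c['view']=np.linalg.inv(T@np.array(c['tool_from_camera']))
    if save: cv2.imwrite(f'pics/{save}.png',c['img'][:,:,::-1])
    return c
def ray(c,uv,z):
    V=np.array(c['view']);uv=np.atleast_2d(uv).astype(float)
    d=np.c_[(uv[:,0]-c['cx'])/c['fx'],(uv[:,1]-c['cy'])/c['fy'],np.ones(len(uv))]@V[:3,:3]
    o=-V[:3,:3].T@V[:3,3]
    return o+d*((z-o[2])/d[:,2])[:,None]
def proj(c,P):
    V=np.array(c['view']);q=np.atleast_2d(P)@V[:3,:3].T+V[:3,3]
    return np.c_[c['cx']+c['fx']*q[:,0]/q[:,2],c['cy']+c['fy']*q[:,1]/q[:,2]]
def go(x,y,z,jaw=None):
    """deltas to reach TCP at x,y,z pointing down with jaw axis at world angle jaw (mod pi)"""
    p,r,s=st(); M=r.as_matrix()
    a0=np.arctan2(M[1,0],M[0,0])
    a=a0 if jaw is None else a0+(jaw-a0+np.pi/2)%np.pi-np.pi/2
    X=np.array([np.cos(a),np.sin(a),0]);Y=np.array([0,0,-1.]);G=np.c_[X,Y,np.cross(X,Y)]
    d=M.T@(np.array([x,y,z])-p)*1000; w=(R.from_matrix(M.T@G)).as_rotvec()
    print('from',p.round(4),'jaw0',round(np.degrees(a0),1),'->',round(np.degrees(a),1),'j7',round(s['joint_positions'][6],2),'j1',round(s['joint_positions'][0],2),'t',round(s['time'],2),'w',round(s['gripper_width'],3),'F',np.round(s['contact_force'],1))
    print('d',d.round(1),'rot',w.round(4))
E
python3 - <<'E'
from h import *
c=np.load('pics/top0.npy',allow_pickle=True).item()
print(R.from_quat(st()[2]['tcp_rot']).as_matrix().round(3))
im=c['img'].astype(int)
# tray corners by mask: grey dark bluish
hsv=cv2.cvtColor(c['img'],cv2.COLOR_RGB2HSV)
m=((im[...,0]<im[...,2]+6)&(im[...,0]<105)).astype(np.uint8); m[:, :195]=0;m[:,310:]=0;m[:110]=0;m[225:]=0
cs,_=cv2.findContours(m,0,1);k=max(cs,key=cv2.contourArea)
W=ray(c,k[:,0]+0.0,0.018)
rc=cv2.minAreaRect((W[:,:2]*1000).astype(np.float32));print('tray',rc,cv2.boxPoints(rc))
W2=ray(c,np.array([[190+350/5,110+45/5],[190+555/5,110+290/5],[190+250/5,110+530/5],[190+55/5,110+283/5]])-.4,0.018)
print(W2.round(4))
# objects, pixel -> plane
for n,(u,v),z in [('barreltop',(80+258/4,120+252/4),.05),('plunger stem top',(310+402/4,125+130/4),.06),('plate1hole',(310+205/4,125+262/4),.006),('plate2hole',(310+205/4,125+423/4),.006),('solid',(310+205/4,125+78/4),.05),('jar',(80+242/4,120+437/4),.048),('post',(80+287/4,120+100/4),.012),('dish',(80+103/4,120+323/4),.008),('blank',(80+110/4,120+140/4),.012)]:
    print(n,ray(c,(u-.4,v-.4),z).round(4)[0])
E
```

```text
[[ 0.373 -0.001  0.928]
 [-0.928  0.001  0.373]
 [-0.001 -1.    -0.   ]]
tray ((536.6310424804688, 10.187408447265625), (187.50701904296875, 223.3975067138672), 39.66044616699219) [[ 393.1656     36.340706]
 [ 535.74603  -135.63971 ]
 [ 680.0965    -15.965889]
 [ 537.51605   156.01453 ]]
[[ 0.6746 -0.0137  0.018 ]
 [ 0.5347 -0.1312  0.018 ]
 [ 0.3972  0.0373  0.018 ]
 [ 0.5344  0.1505  0.018 ]]
barreltop [0.4814 0.2982 0.05  ]
plunger stem top [ 0.5608 -0.4206  0.06  ]
plate1hole [ 0.4752 -0.3021  0.006 ]
plate2hole [ 0.3625 -0.3006  0.006 ]
solid [ 0.5969 -0.2919  0.05  ]
jar [0.3558 0.3034 0.048 ]
post [0.5958 0.2949 0.012 ]
dish [0.4341 0.4191 0.008 ]
blank [0.5649 0.4205 0.012 ]
```

```bash
python3 -c "
from h import *
go(.42,-.33,.22,np.radians(-80))"
```

```text
from [ 0.2426 -0.6026  0.2308] jaw0 -68.1 -> -80.0 j7 -0.06 j1 1.14 t 0.15 w 0.997 F [ 0.1 -0.4 -0.4]
d [-186.6   11.1  266.4] rot [ 0.0003  0.2082 -0.0014]
```

>>> play_rows:
  targets:
    - {"dx":-31,"dy":2,"dz":44,"ry":0.035}
    - {"dx":-62,"dy":4,"dz":89,"ry":0.07}
    - {"dx":-93,"dy":6,"dz":133,"ry":0.1}
    - {"dx":-124,"dy":8,"dz":178,"ry":0.14}
    - {"dx":-155,"dy":10,"dz":222,"ry":0.17}
    - {"dx":-187,"dy":11,"dz":266,"ry":0.208}
    - {"dx":-187,"dy":11,"dz":266,"ry":0.208}
    - {"dx":-187,"dy":11,"dz":266,"ry":0.208}

```text
$.targets[0]: bad value
```

```bash
python3 - <<'E'
from h import *
c=cam('wrist','w1'); np.save('pics/w1.npy',c,allow_pickle=True)
go(.42,-.33,.22,np.radians(-80))
for n,P in dict(pl1=(.4752,-.3021,.012),pl2=(.3625,-.3006,.012),st=(.5608,-.4206,.06)).items(): print(n,proj(c,P).round())
E
```

```text
from [ 0.2426 -0.6027  0.231 ] jaw0 -68.1 -> -80.0 j7 -0.06 j1 1.14 t 0.2 w 1.002 F [-0.4  0.1  0.5]
d [-186.7   11.2  266.4] rot [ 2.000e-04  2.082e-01 -1.100e-03]
pl1 [[  39. -194.]]
pl2 [[ 14. -58.]]
st [[ 185. -314.]]
```

View pics/w1.png

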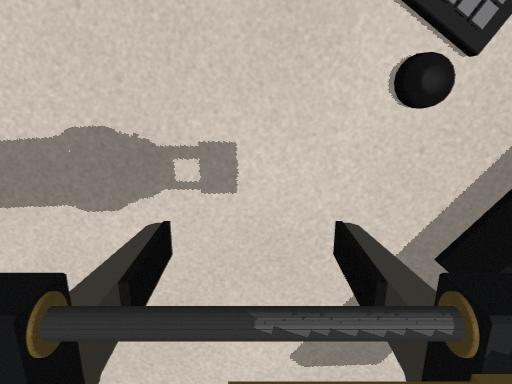

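>>> play_rows:
  targets:
    - {"dx":-31,"dy":2,"dz":44,"rx":0,"ry":0.035,"rz":0,"claw":0}
    - {"dx":-62,"dy":4,"dz":89,"rx":0,"ry":0.07,"rz":0,"claw":0}
    - {"dx":-93,"dy":6,"dz":133,"rx":0,"ry":0.1,"rz":0,"claw":0}
    - {"dx":-124,"dy":8,"dz":178,"rx":0,"ry":0.14,"rz":0,"claw":0}
    - {"dx":-155,"dy":10,"dz":222,"rx":0,"ry":0.17,"rz":0,"claw":0}
    - {"dx":-187,"dy":11,"dz":266,"rx":0,"ry":0.208,"rz":0,"claw":0}
    - {"dx":-187,"dy":11,"dz":266,"rx":0,"ry":0.208,"rz":0,"claw":0}
    - {"dx":-187,"dy":11,"dz":266,"rx":0,"ry":0.208,"rz":0,"claw":0}

```text
time: 1.2
position: [0.4193, -0.3307, 0.2206]
tcp_rot: [0.542, -0.454, 0.454, -0.542]
contact_force: [-0.7, -0.4, 0.0]
gripper_width: 0.999
```

```bash
python3 - <<'E'
from h import *
c=cam('wrist','w1'); np.save('pics/w1.npy',c,allow_pickle=True)
go(.42,-.33,.22,np.radians(-80))
for n,P in dict(pl1=(.4752,-.3021,.012),pl2=(.3625,-.3006,.012),st=(.5608,-.4206,.06)).items(): print(n,proj(c,P).round())
E
```

```text
from [ 0.4189 -0.3313  0.2205] jaw0 -80.1 -> -80.0 j7 -0.82 j1 0.69 t 1.25 w 1.002 F [ 0.3  0.3 -0.6]
d [-1.1  0.5  1.3] rot [ 0.0006 -0.0013  0.0005]
pl1 [[236. 114.]]
pl2 [[219. 210.]]
st [[380.  43.]]
```

View pics/w1.png

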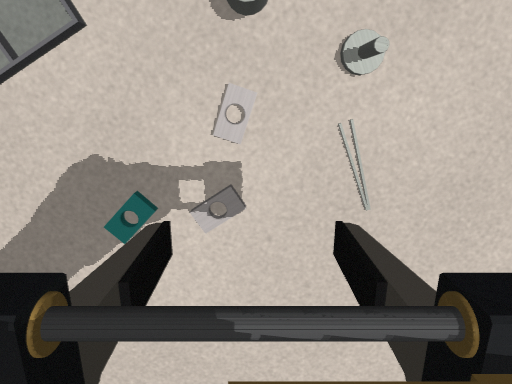

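```bash
python3 - <<'E'
from h import *
im=cv2.imread('pics/w1.png')
a=cv2.resize(im[70:240,185:265],None,fx=4,fy=4*.85,interpolation=cv2.INTER_CUBIC)
b=cv2.resize(im[75:155,195:275],None,fx=7,fy=7,interpolation=cv2.INTER_CUBIC)
d=cv2.resize(im[175:245,180:260],None,fx=7,fy=7,interpolation=cv2.INTER_CUBIC)
cv2.imwrite('pics/zb.png',b);cv2.imwrite('pics/zd.png',d)
cv2.imwrite('pics/ze.png',cv2.resize(im[15:95,320:410],None,fx=6,fy=6,interpolation=cv2.INTER_CUBIC))
E
```

```text
(no output)
```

View pics/zb.png

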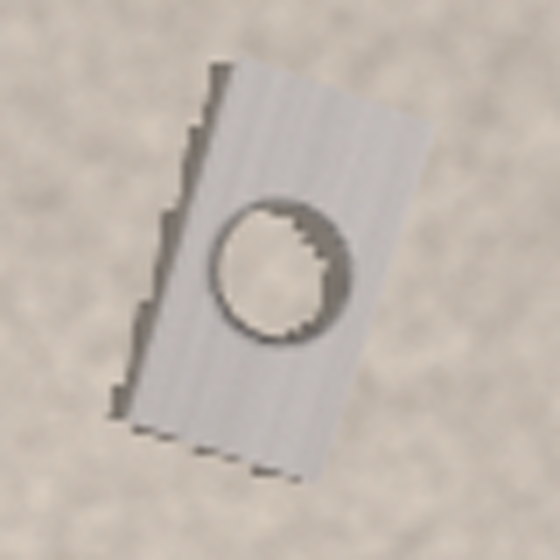

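View pics/zd.png

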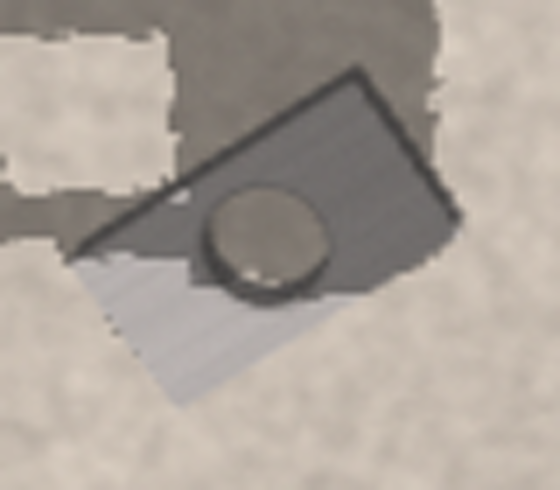

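View pics/ze.png

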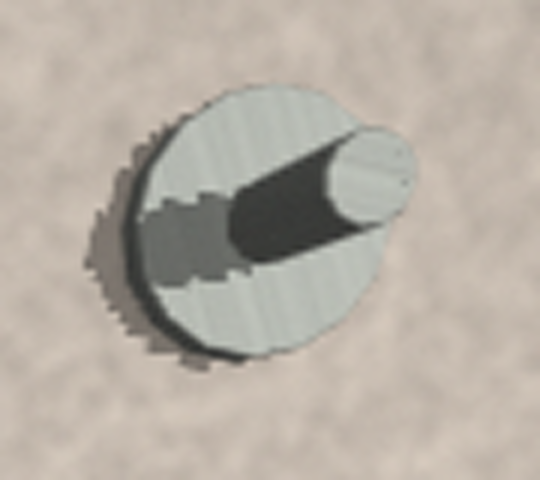

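```bash
python3 - <<'E'
from h import *
c=np.load('pics/w1.npy',allow_pickle=True).item()
def pl(q,o,h):
    q=np.array(q)/7+np.array(o)-.43
    W=ray(c,q,.012)[:,:2]
    # order: c0-c1 , c1-c2, ...
    e=np.roll(W,-1,0)-W; print('lens',np.linalg.norm(e,axis=1).round(4),'ang',np.degrees(np.arctan2(e[:,1],e[:,0])).round(1),'ctr',W.mean(0).round(4),'hole',ray(c,np.array(h)/7+np.array(o)-.43,.012).round(4))
pl([(238,55),(433,118),(318,480),(128,422)],(195,75),(281,272))
pl([(358,72),(460,222),(180,405),(75,258)],(180,175),(266,237))
print('stem',ray(c,np.array([371,175])/6+[319.6,14.6],.06).round(4),'foot',ray(c,np.array([262,218])/6+[319.6,14.6],.012).round(4))
E
```

```text
lens [0.0309 0.0579 0.0312 0.058 ] ang [-97.1 171.9  83.1  -8.4] ctr [ 0.475  -0.3003] hole [[ 0.4751 -0.3007  0.012 ]]
lens [0.0308 0.0583 0.0314 0.058 ] ang [-137.3  134.5   42.   -46. ] ctr [ 0.3637 -0.2986] hole [[ 0.3644 -0.2983  0.012 ]]
stem [[ 0.5601 -0.4217  0.06  ]] foot [[ 0.5604 -0.4212  0.012 ]]
```

```bash
python3 -c "
from h import *
go(.475,-.3005,.02,np.radians(82))"
```

```text
from [ 0.4189 -0.3313  0.2205] jaw0 -80.1 -> -98.0 j7 -0.82 j1 0.69 t 1.25 w 1.002 F [ 0.3  0.3 -0.6]
d [-20.8 200.5  60.7] rot [0.0005 0.3128 0.0006]
```

>>> play_rows:
  targets:
    - {"dx":-7,"dy":20,"dz":20,"rx":0,"ry":0.1,"rz":0,"claw":0.3}
    - {"dx":-14,"dy":60,"dz":40,"rx":0,"ry":0.2,"rz":0,"claw":0.3}
    - {"dx":-21,"dy":100,"dz":61,"rx":0,"ry":0.313,"rz":0,"claw":0.3}
    - {"dx":-21,"dy":140,"dz":61,"rx":0,"ry":0.313,"rz":0,"claw":0.3}
    - {"dx":-21,"dy":160,"dz":61,"rx":0,"ry":0.313,"rz":0,"claw":0.3}
    - {"dx":-21,"dy":160,"dz":61,"rx":0,"ry":0.313,"rz":0,"claw":0.3}
    - {"dx":-21,"dy":160,"dz":61,"rx":0,"ry":0.313,"rz":0,"claw":0.3}
    - {"dx":-21,"dy":160,"dz":61,"rx":0,"ry":0.313,"rz":0,"claw":0.3}

```text
time: 2.25
position: [0.4766, -0.2998, 0.0618]
tcp_rot: [0.464, -0.533, 0.534, -0.464]
contact_force: [-0.3, 0.1, 0.4]
gripper_width: 0.699
```

```bash
python3 - <<'E'
from h import *
go(.475,-.3005,.02,np.radians(82))
c=cam('wrist','w2')
print(proj(c,[.475,-.3005,.012]))
E
```

```text
from [ 0.4766 -0.2998  0.0618] jaw0 -98.0 -> -98.0 j7 -1.25 j1 0.54 t 2.25 w 0.699 F [-0.3  0.1  0.4]
d [ 0.8 41.8 -1.6] rot [-0.0021  0.0005  0.001 ]
[[254.66653523 218.89051686]]
```

View pics/w2.png

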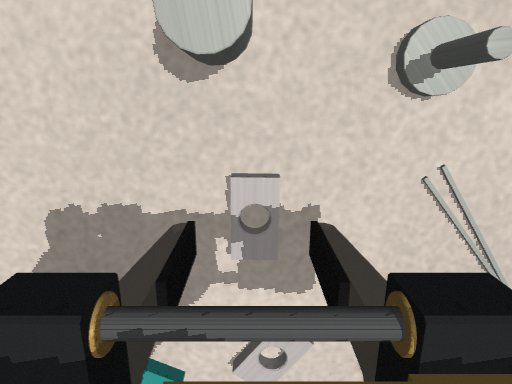

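>>> play_rows:
  grip_force: 25
  targets:
    - {"dx":1,"dy":20,"dz":-1,"rx":0,"ry":0,"rz":0,"claw":0.3}
    - {"dx":1,"dy":42,"dz":-1,"rx":0,"ry":0,"rz":0,"claw":0.3}
    - {"dx":1,"dy":42,"dz":-1,"rx":0,"ry":0,"rz":0,"claw":0.3}
    - {"dx":1,"dy":42,"dz":-1,"rx":0,"ry":0,"rz":0,"claw":0.8}
    - {"dx":1,"dy":42,"dz":-1,"rx":0,"ry":0,"rz":0,"claw":0.8}
    - {"dx":1,"dy":42,"dz":-1,"rx":0,"ry":0,"rz":0,"claw":0.8}
    - {"dx":1,"dy":42,"dz":-1,"rx":0,"ry":0,"rz":0,"claw":0.8}
    - {"dx":1,"dy":42,"dz":-1,"rx":0,"ry":0,"rz":0,"claw":0.8}

```text
time: 3.3
position: [0.4751, -0.2999, 0.0189]
tcp_rot: [0.464, -0.533, 0.534, -0.464]
contact_force: [-0.8, -0.1, 3.0]
gripper_width: 0.349
```

```bash
python3 - <<'E'
from h import *
ya=np.radians(39.7)
def tw(x,y): return .5365+x*np.cos(ya)-y*np.sin(ya), .0102+x*np.sin(ya)+y*np.cos(ya)
for n,q in dict(A=(.041,-.045),B=(.041,.045),die=(-.05,.04),pl=(-.05,-.068)).items(): print(n,np.round(tw(*q),4))
go(*tw(.041,-.045),.1,ya)
go(*tw(.041,-.045),.1,ya+np.pi/2)
E
```

```text
A [0.5968 0.0018]
B [0.5393 0.071 ]
die [0.4725 0.009 ]
pl [ 0.5415 -0.0741]
from [ 0.4751 -0.2999  0.0189] jaw0 -97.9 -> -140.3 j7 -1.25 j1 0.54 t 3.3 w 0.349 F [-0.8 -0.1  3. ]
d [-315.5  -81.2   79. ] rot [-4.000e-04  7.396e-01  1.000e-04]
from [ 0.4751 -0.2999  0.0189] jaw0 -97.9 -> -50.3 j7 -1.25 j1 0.54 t 3.3 w 0.349 F [-0.8 -0.1  3. ]
d [-315.5  -81.2   79. ] rot [-2.000e-04 -8.312e-01  4.000e-04]
```

>>> play_rows:
  targets:
    - {"dx":0,"dy":-50,"dz":0,"rx":0,"ry":0,"rz":0,"claw":0.8}
    - {"dx":-45,"dy":-81,"dz":12,"rx":0,"ry":-0.12,"rz":0,"claw":0.8}
    - {"dx":-90,"dy":-81,"dz":23,"rx":0,"ry":-0.24,"rz":0,"claw":0.8}
    - {"dx":-135,"dy":-81,"dz":34,"rx":0,"ry":-0.36,"rz":0,"claw":0.8}
    - {"dx":-180,"dy":-81,"dz":45,"rx":0,"ry":-0.48,"rz":0,"claw":0.8}
    - {"dx":-225,"dy":-81,"dz":57,"rx":0,"ry":-0.6,"rz":0,"claw":0.8}
    - {"dx":-270,"dy":-81,"dz":68,"rx":0,"ry":-0.72,"rz":0,"claw":0.8}
    - {"dx":-315,"dy":-81,"dz":79,"rx":0,"ry":-0.83,"rz":0,"claw":0.8}

```text
time: 4.3
position: [0.5968, 0.0027, 0.0993]
tcp_rot: [0.641, -0.3, 0.3, -0.64]
contact_force: [0.3, -0.2, -0.4]
gripper_width: 0.343
```

```bash
python3 - <<'E'
from h import *
c=cam('wrist','w3'); np.save('pics/w3.npy',c,allow_pickle=True)
go(.5968,.0018,.06,np.radians(129.7))
E
```

```text
from [0.5988 0.0111 0.0999] jaw0 -49.5 -> -50.3 j7 -1.12 j1 0.15 t 4.35 w 0.342 F [2.4 5.2 0.2]
d [ 5.8 39.8 -7.8] rot [-0.0056  0.0135 -0.0026]
```

View pics/w3.png

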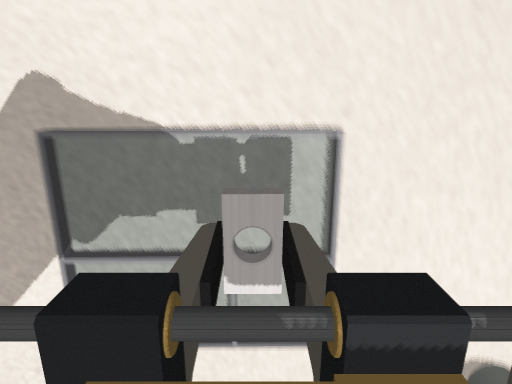

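>>> play_rows:
  targets:
    - {"dx":0,"dy":20,"dz":0,"rx":0,"ry":0,"rz":0,"claw":0.8}
    - {"dx":0,"dy":45,"dz":0,"rx":0,"ry":0,"rz":0,"claw":0.8}
    - {"dx":0,"dy":45,"dz":0,"rx":0,"ry":0,"rz":0,"claw":0.8}
    - {"dx":0,"dy":45,"dz":0,"rx":0,"ry":0,"rz":0,"claw":0.8}
    - {"dx":0,"dy":45,"dz":0,"rx":0,"ry":0,"rz":0,"claw":0.8}
    - {"dx":0,"dy":45,"dz":0,"rx":0,"ry":0,"rz":0,"claw":0.8}
    - {"dx":0,"dy":45,"dz":0,"rx":0,"ry":0,"rz":0,"claw":0.8}
    - {"dx":0,"dy":45,"dz":0,"rx":0,"ry":0,"rz":0,"claw":0.8}

```text
time: 5.35
position: [0.5967, 0.0014, 0.0548]
tcp_rot: [-0.64, 0.301, -0.301, 0.64]
contact_force: [-0.6, -0.5, -1.0]
gripper_width: 0.346
```

```bash
python3 - <<'E'
from h import *
c=cam('wrist','w4'); np.save('pics/w4.npy',c,allow_pickle=True)
go(.5968,.0018,.0245,np.radians(129.7))
ya=np.radians(39.7)
def tw(x,y,z): return [.5365+x*np.cos(ya)-y*np.sin(ya), .0102+x*np.sin(ya)+y*np.cos(ya),z]
print(proj(c,[tw(.093,-.11,.018),tw(.093,.11,.018),tw(-.009,-.11,.018),tw(-.009,.11,.018)]).round())
E
```

```text
from [0.5966 0.0014 0.0547] jaw0 -50.4 -> -50.3 j7 -1.14 j1 0.15 t 5.4 w 0.342 F [ 0.6 -0.5 -0.8]
d [-0.2 30.2  0.4] rot [-0.     -0.0011  0.0001]
[[364. 141.]
 [-13. 141.]
 [350. 294.]
 [ 20. 294.]]
```

View pics/w4.png

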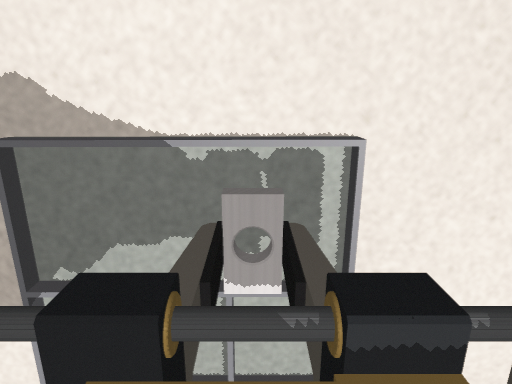

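>>> play_rows:
  targets:
    - {"dx":0,"dy":18,"dz":0,"rx":0,"ry":0,"rz":0,"claw":0.8}
    - {"dx":0,"dy":30.5,"dz":0,"rx":0,"ry":0,"rz":0,"claw":0.8}
    - {"dx":0,"dy":30.5,"dz":0,"rx":0,"ry":0,"rz":0,"claw":0.8}
    - {"dx":0,"dy":30.5,"dz":0,"rx":0,"ry":0,"rz":0,"claw":0.45}
    - {"dx":0,"dy":30.5,"dz":0,"rx":0,"ry":0,"rz":0,"claw":0.45}
    - {"dx":0,"dy":30.5,"dz":0,"rx":0,"ry":0,"rz":0,"claw":0.45}
    - {"dx":0,"dy":-10,"dz":0,"rx":0,"ry":0,"rz":0,"claw":0.45}
    - {"dx":0,"dy":-60,"dz":0,"rx":0,"ry":0,"rz":0,"claw":0.35}

```text
time: 6.4
position: [0.5957, 0.0014, 0.1146]
tcp_rot: [0.64, -0.302, 0.3, -0.64]
contact_force: [0.4, -0.9, 0.2]
gripper_width: 0.638
```

```bash
python3 - <<'E'
from h import *
c=cam('wrist','w5')
go(.364,-.2985,.12,np.radians(44))
E
```

```text
from [0.6003 0.0018 0.1222] jaw0 -50.4 -> -136.0 j7 -1.11 j1 0.17 t 6.45 w 0.647 F [2.8 0.9 3.9]
d [ 8.060e+01 -1.000e-01 -3.735e+02] rot [-1.0300e-02  1.4947e+00 -8.0000e-04]
```

View pics/w5.png

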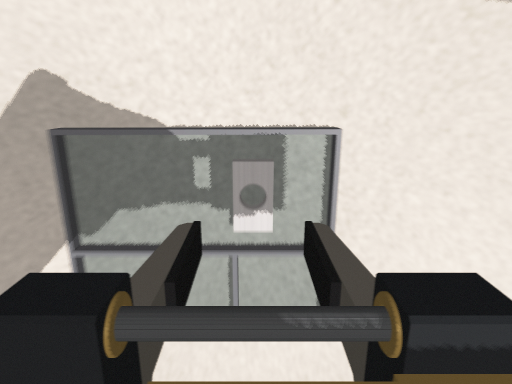

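>>> play_rows:
  targets:
    - {"dx":11,"dy":0,"dz":-52,"rx":0,"ry":0.18,"rz":0,"claw":0.35}
    - {"dx":22,"dy":0,"dz":-105,"rx":0,"ry":0.36,"rz":0,"claw":0.35}
    - {"dx":33,"dy":0,"dz":-157,"rx":0,"ry":0.54,"rz":0,"claw":0.35}
    - {"dx":44,"dy":0,"dz":-209,"rx":0,"ry":0.72,"rz":0,"claw":0.35}
    - {"dx":55,"dy":0,"dz":-260,"rx":0,"ry":0.9,"rz":0,"claw":0.35}
    - {"dx":66,"dy":0,"dz":-310,"rx":0,"ry":1.08,"rz":0,"claw":0.35}
    - {"dx":76,"dy":0,"dz":-350,"rx":0,"ry":1.26,"rz":0,"claw":0.35}
    - {"dx":81,"dy":0,"dz":-373,"rx":0,"ry":1.44,"rz":0,"claw":0.35}

```text
time: 7.45
position: [0.3595, -0.3009, 0.1149]
tcp_rot: [0.28, -0.649, 0.65, -0.28]
contact_force: [-0.2, 1.0, -0.3]
gripper_width: 0.654
```

```bash
python3 - <<'E'
from h import *
go(.364,-.2985,.06,np.radians(44))
E
```

```text
from [ 0.3595 -0.3009  0.1149] jaw0 -133.4 -> -136.0 j7 -1.66 j1 0.55 t 7.45 w 0.654 F [-0.2  1.  -0.3]
d [-4.8 54.9  1.6] rot [-0.001   0.0458  0.0004]
```

>>> play_rows:
  targets:
    - {"dx":-4,"dy":25,"dz":1,"rx":0,"ry":0.046,"rz":0,"claw":0.35}
    - {"dx":-4,"dy":55,"dz":1,"rx":0,"ry":0.046,"rz":0,"claw":0.35}
    - {"dx":-4,"dy":55,"dz":1,"rx":0,"ry":0.046,"rz":0,"claw":0.35}
    - {"dx":-4,"dy":55,"dz":1,"rx":0,"ry":0.046,"rz":0,"claw":0.35}
    - {"dx":-4,"dy":55,"dz":1,"rx":0,"ry":0.046,"rz":0,"claw":0.35}
    - {"dx":-4,"dy":55,"dz":1,"rx":0,"ry":0.046,"rz":0,"claw":0.35}
    - {"dx":-4,"dy":55,"dz":1,"rx":0,"ry":0.046,"rz":0,"claw":0.35}
    - {"dx":-4,"dy":55,"dz":1,"rx":0,"ry":0.046,"rz":0,"claw":0.35}

```text
time: 8.45
position: [0.3646, -0.2968, 0.0598]
tcp_rot: [0.268, -0.654, 0.655, -0.268]
contact_force: [0.5, 0.6, -0.2]
gripper_width: 0.651
```

```bash
python3 - <<'E'
from h import *
c=cam('wrist','w6')
go(.364,-.2985,.02,np.radians(44))
print(proj(c,[.364,-.2985,.012]))
E
```

```text
from [ 0.3645 -0.2967  0.0597] jaw0 -135.5 -> -136.0 j7 -1.69 j1 0.54 t 8.5 w 0.65 F [-0.8  0.2 -0.4]
d [ 1.6 39.7  0.9] rot [-0.0002  0.0087  0.    ]
[[255.68330559 215.86061929]]
```

View pics/w6.png

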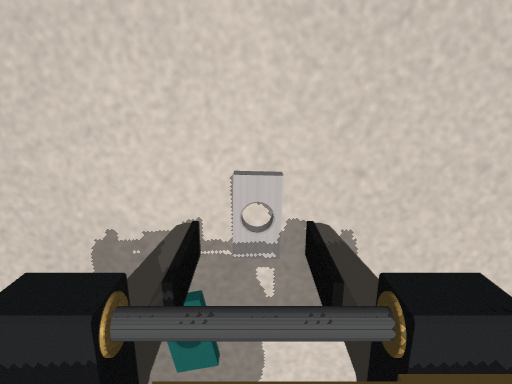

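>>> play_rows:
  targets:
    - {"dx":2,"dy":20,"dz":1,"rx":0,"ry":0.005,"rz":0,"claw":0.35}
    - {"dx":2,"dy":40,"dz":1,"rx":0,"ry":0.005,"rz":0,"claw":0.35}
    - {"dx":2,"dy":40,"dz":1,"rx":0,"ry":0.005,"rz":0,"claw":0.35}
    - {"dx":2,"dy":40,"dz":1,"rx":0,"ry":0.005,"rz":0,"claw":0.8}
    - {"dx":2,"dy":40,"dz":1,"rx":0,"ry":0.005,"rz":0,"claw":0.8}
    - {"dx":2,"dy":40,"dz":1,"rx":0,"ry":0.005,"rz":0,"claw":0.8}
    - {"dx":2,"dy":40,"dz":1,"rx":0,"ry":0.005,"rz":0,"claw":0.8}
    - {"dx":2,"dy":40,"dz":1,"rx":0,"ry":0.005,"rz":0,"claw":0.8}

```text
time: 9.5
position: [0.3639, -0.299, 0.02]
tcp_rot: [0.266, -0.655, 0.655, -0.266]
contact_force: [-1.5, -0.8, 5.8]
gripper_width: 0.345
```

```bash
python3 - <<'E'
from h import *
go(.5393,.071,.1,np.radians(39.7))
go(.5393,.071,.1,np.radians(129.7))
E
```

```text
from [ 0.3639 -0.299   0.02  ] jaw0 -135.8 -> -140.3 j7 -1.67 j1 0.55 t 9.5 w 0.345 F [-1.5 -0.8  5.8]
d [-383.7  -80.  -142.9] rot [-0.0006  0.0786 -0.0001]
from [ 0.3639 -0.299   0.02  ] jaw0 -135.8 -> -50.3 j7 -1.67 j1 0.55 t 9.5 w 0.345 F [-1.5 -0.8  5.8]
d [-383.7  -80.  -142.9] rot [-5.0000e-04 -1.4922e+00  4.0000e-04]
```

>>> play_rows:
  targets:
    - {"dx":0,"dy":-50,"dz":0,"rx":0,"ry":0,"rz":0,"claw":0.8}
    - {"dx":-50,"dy":-80,"dz":-19,"rx":0,"ry":-0.18,"rz":0,"claw":0.8}
    - {"dx":-100,"dy":-80,"dz":-37,"rx":0,"ry":-0.36,"rz":0,"claw":0.8}
    - {"dx":-155,"dy":-80,"dz":-58,"rx":0,"ry":-0.54,"rz":0,"claw":0.8}
    - {"dx":-210,"dy":-80,"dz":-78,"rx":0,"ry":-0.72,"rz":0,"claw":0.8}
    - {"dx":-265,"dy":-80,"dz":-99,"rx":0,"ry":-0.9,"rz":0,"claw":0.8}
    - {"dx":-320,"dy":-80,"dz":-119,"rx":0,"ry":-1.08,"rz":0,"claw":0.8}
    - {"dx":-360,"dy":-80,"dz":-134,"rx":0,"ry":-1.26,"rz":0,"claw":0.8}

```text
time: 10.5
position: [0.529, 0.0511, 0.0995]
tcp_rot: [-0.602, 0.37, -0.37, 0.603]
contact_force: [-0.0, 0.2, -0.4]
gripper_width: 0.347
```

```bash
python3 - <<'E'
from h import *
go(.5393,.071,.055,np.radians(129.7))
E
```

```text
from [0.529  0.0511 0.0995] jaw0 -63.1 -> -50.3 j7 -1.43 j1 0.06 t 10.5 w 0.347 F [-0.   0.2 -0.4]
d [-13.1  44.5  18.2] rot [-0.0006 -0.2241 -0.0004]
```

>>> play_rows:
  targets:
    - {"dx":-7,"dy":0,"dz":9,"rx":0,"ry":-0.11,"rz":0,"claw":0.8}
    - {"dx":-13,"dy":20,"dz":18,"rx":0,"ry":-0.224,"rz":0,"claw":0.8}
    - {"dx":-13,"dy":44,"dz":18,"rx":0,"ry":-0.224,"rz":0,"claw":0.8}
    - {"dx":-13,"dy":44,"dz":18,"rx":0,"ry":-0.224,"rz":0,"claw":0.8}
    - {"dx":-13,"dy":44,"dz":18,"rx":0,"ry":-0.224,"rz":0,"claw":0.8}
    - {"dx":-13,"dy":44,"dz":18,"rx":0,"ry":-0.224,"rz":0,"claw":0.8}
    - {"dx":-13,"dy":44,"dz":18,"rx":0,"ry":-0.224,"rz":0,"claw":0.8}
    - {"dx":-13,"dy":44,"dz":18,"rx":0,"ry":-0.224,"rz":0,"claw":0.8}

```text
time: 11.5
position: [0.539, 0.0678, 0.056]
tcp_rot: [-0.639, 0.303, -0.303, 0.639]
contact_force: [-0.4, -0.0, -1.2]
gripper_width: 0.346
```

```bash
python3 - <<'E'
from h import *
go(.5393,.071,.025,np.radians(129.7))
c=cam('wrist','w7')
E
```

```text
from [0.539  0.0678 0.056 ] jaw0 -50.8 -> -50.3 j7 -1.3 j1 0.05 t 11.5 w 0.346 F [-0.4 -0.  -1.2]
d [-2.3 31.   2.3] rot [-0.0005 -0.0084  0.0005]
```

View pics/w7.png

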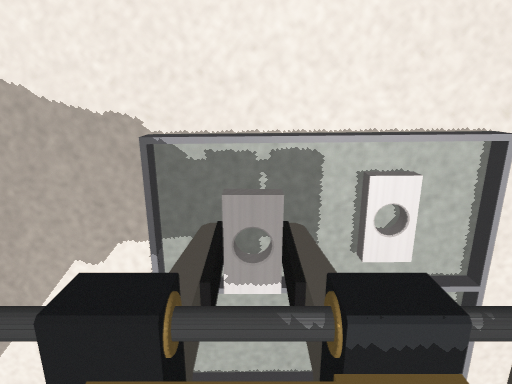

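Plate A lies flat at (391,219), clear of the held plate B. Lowering B.

>>> play_rows:
  targets:
    - {"dx":-2,"dy":18,"dz":2,"rx":0,"ry":-0.008,"rz":0,"claw":0.8}
    - {"dx":-2,"dy":30.5,"dz":2,"rx":0,"ry":-0.008,"rz":0,"claw":0.8}
    - {"dx":-2,"dy":30.5,"dz":2,"rx":0,"ry":-0.008,"rz":0,"claw":0.8}
    - {"dx":-2,"dy":30.5,"dz":2,"rx":0,"ry":-0.008,"rz":0,"claw":0.45}
    - {"dx":-2,"dy":30.5,"dz":2,"rx":0,"ry":-0.008,"rz":0,"claw":0.45}
    - {"dx":-2,"dy":30.5,"dz":2,"rx":0,"ry":-0.008,"rz":0,"claw":0.45}
    - {"dx":-2,"dy":-10,"dz":2,"rx":0,"ry":-0.008,"rz":0,"claw":0.45}
    - {"dx":-2,"dy":-65,"dz":2,"rx":0,"ry":-0.008,"rz":0,"claw":0.45}

```text
time: 12.55
position: [0.5379, 0.0705, 0.1205]
tcp_rot: [0.641, -0.302, 0.299, -0.639]
contact_force: [0.9, -0.3, 1.4]
gripper_width: 0.547
```

```bash
python3 - <<'E'
from h import *
go(.56,-.4215,.16,np.radians(-60))
E
```

```text
from [0.5379 0.0705 0.1205] jaw0 -50.3 -> -60.0 j7 -1.26 j1 0.08 t 12.55 w 0.547 F [ 0.9 -0.3  1.4]
d [ 392.6  -39.5 -297.3] rot [ 0.003   0.1692 -0.0017]
```

>>> play_rows:
  targets:
    - {"dx":40,"dy":-40,"dz":-30,"rx":0,"ry":0,"rz":0,"claw":0.45}
    - {"dx":85,"dy":-40,"dz":-65,"rx":0,"ry":0,"rz":0,"claw":0.45}
    - {"dx":133,"dy":-40,"dz":-101,"rx":0,"ry":0,"rz":0,"claw":0.45}
    - {"dx":181,"dy":-40,"dz":-137,"rx":0,"ry":0.05,"rz":0,"claw":0.45}
    - {"dx":229,"dy":-40,"dz":-173,"rx":0,"ry":0.1,"rz":0,"claw":0.45}
    - {"dx":277,"dy":-40,"dz":-210,"rx":0,"ry":0.17,"rz":0,"claw":0.45}
    - {"dx":325,"dy":-40,"dz":-246,"rx":0,"ry":0.17,"rz":0,"claw":0.45}
    - {"dx":365,"dy":-40,"dz":-276,"rx":0,"ry":0.17,"rz":0,"claw":0.45}

```text
time: 13.55
position: [0.5592, -0.3892, 0.1607]
tcp_rot: [0.612, -0.354, 0.354, -0.612]
contact_force: [0.8, 0.8, 0.3]
gripper_width: 0.55
```

```bash
python3 - <<'E'
from h import *
go(.56,-.4215,.11,np.radians(-60))
E
```

```text
from [ 0.5592 -0.3892  0.1607] jaw0 -60.1 -> -60.0 j7 -0.59 j1 0.69 t 13.55 w 0.55 F [0.8 0.8 0.3]
d [ 28.4  50.7 -15.3] rot [ 0.0003 -0.0024  0.0007]
```

>>> play_rows:
  targets:
    - {"dx":28,"dy":0,"dz":-15,"rx":0,"ry":0,"rz":0,"claw":0.45}
    - {"dx":28,"dy":25,"dz":-15,"rx":0,"ry":0,"rz":0,"claw":0.45}
    - {"dx":28,"dy":50,"dz":-15,"rx":0,"ry":0,"rz":0,"claw":0.45}
    - {"dx":28,"dy":50,"dz":-15,"rx":0,"ry":0,"rz":0,"claw":0.45}
    - {"dx":28,"dy":50,"dz":-15,"rx":0,"ry":0,"rz":0,"claw":0.45}
    - {"dx":28,"dy":50,"dz":-15,"rx":0,"ry":0,"rz":0,"claw":0.45}
    - {"dx":28,"dy":50,"dz":-15,"rx":0,"ry":0,"rz":0,"claw":0.45}
    - {"dx":28,"dy":50,"dz":-15,"rx":0,"ry":0,"rz":0,"claw":0.45}

```text
time: 14.55
position: [0.5609, -0.4183, 0.1111]
tcp_rot: [0.612, -0.354, 0.354, -0.612]
contact_force: [-0.5, 0.8, -0.3]
gripper_width: 0.547
```

```bash
python3 - <<'E'
from h import *
go(.56,-.4215,.045,np.radians(-60))
c=cam('wrist','w8')
print(proj(c,[[.56,-.4215,.06],[.56,-.4215,.012]]))
E
```

```text
from [ 0.5609 -0.4183  0.1111] jaw0 -60.0 -> -60.0 j7 -0.56 j1 0.72 t 14.55 w 0.547 F [-0.5  0.8 -0.3]
d [ 2.3 66.1 -2.4] rot [-0.0002 -0.0008  0.0007]
[[256.6110867  219.99931092]
 [255.86368799 198.83563898]]
```

View pics/w8.png

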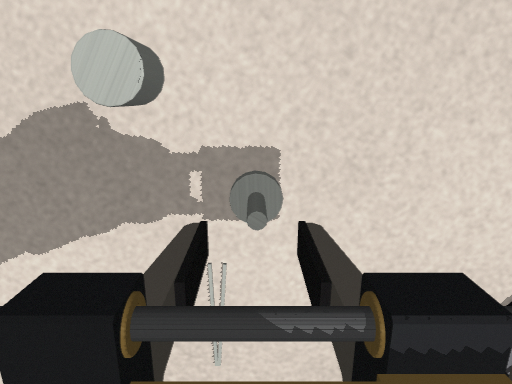

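>>> play_rows:
  grip_force: 40
  targets:
    - {"dx":2,"dy":25,"dz":-2,"rx":0,"ry":0,"rz":0,"claw":0.45}
    - {"dx":2,"dy":50,"dz":-2,"rx":0,"ry":0,"rz":0,"claw":0.45}
    - {"dx":2,"dy":66,"dz":-2,"rx":0,"ry":0,"rz":0,"claw":0.45}
    - {"dx":2,"dy":66,"dz":-2,"rx":0,"ry":0,"rz":0,"claw":0.97}
    - {"dx":2,"dy":66,"dz":-2,"rx":0,"ry":0,"rz":0,"claw":0.97}
    - {"dx":2,"dy":66,"dz":-2,"rx":0,"ry":0,"rz":0,"claw":0.97}
    - {"dx":2,"dy":66,"dz":-2,"rx":0,"ry":0,"rz":0,"claw":0.97}
    - {"dx":2,"dy":66,"dz":-2,"rx":0,"ry":0,"rz":0,"claw":0.97}

```text
time: 15.6
position: [0.5605, -0.4213, 0.0454]
tcp_rot: [0.612, -0.353, 0.354, -0.612]
contact_force: [0.6, -1.1, 2.5]
gripper_width: 0.141
```

```bash
python3 - <<'E'
from h import *
go(.5415,-.0741,.125,np.radians(-50.3))
E
```

```text
from [ 0.5605 -0.4213  0.0454] jaw0 -60.1 -> -50.3 j7 -0.57 j1 0.71 t 15.6 w 0.141 F [ 0.6 -1.1  2.5]
d [-310.2  -79.9  156.9] rot [-0.0004 -0.1702  0.0015]
```

>>> play_rows:
  targets:
    - {"dx":0,"dy":-45,"dz":0,"rx":0,"ry":0,"rz":0,"claw":0.97}
    - {"dx":0,"dy":-85,"dz":0,"rx":0,"ry":0,"rz":0,"claw":0.97}
    - {"dx":-50,"dy":-85,"dz":25,"rx":0,"ry":-0.03,"rz":0,"claw":0.97}
    - {"dx":-103,"dy":-85,"dz":52,"rx":0,"ry":-0.06,"rz":0,"claw":0.97}
    - {"dx":-156,"dy":-85,"dz":79,"rx":0,"ry":-0.09,"rz":0,"claw":0.97}
    - {"dx":-209,"dy":-85,"dz":106,"rx":0,"ry":-0.12,"rz":0,"claw":0.97}
    - {"dx":-260,"dy":-85,"dz":132,"rx":0,"ry":-0.15,"rz":0,"claw":0.97}
    - {"dx":-296,"dy":-85,"dz":150,"rx":0,"ry":-0.17,"rz":0,"claw":0.97}

```text
time: 16.6
position: [0.5416, -0.0864, 0.1296]
tcp_rot: [-0.64, 0.3, -0.299, 0.641]
contact_force: [0.1, -0.7, -1.8]
gripper_width: 0.144
```

```bash
python3 - <<'E'
from h import *
go(.5415,-.0741,.08,np.radians(-50.3))
E
```

```text
from [ 0.5416 -0.0864  0.1296] jaw0 -50.1 -> -50.3 j7 -0.93 j1 0.33 t 16.6 w 0.144 F [ 0.1 -0.7 -1.8]
d [-9.5 49.6  7.8] rot [-0.0001  0.0032 -0.0007]
```

>>> play_rows:
  targets:
    - {"dx":-10,"dy":0,"dz":8,"rx":0,"ry":0,"rz":0,"claw":0.97}
    - {"dx":-10,"dy":25,"dz":8,"rx":0,"ry":0,"rz":0,"claw":0.97}
    - {"dx":-10,"dy":49,"dz":8,"rx":0,"ry":0,"rz":0,"claw":0.97}
    - {"dx":-10,"dy":49,"dz":8,"rx":0,"ry":0,"rz":0,"claw":0.97}
    - {"dx":-10,"dy":49,"dz":8,"rx":0,"ry":0,"rz":0,"claw":0.97}
    - {"dx":-10,"dy":49,"dz":8,"rx":0,"ry":0,"rz":0,"claw":0.97}
    - {"dx":-10,"dy":49,"dz":8,"rx":0,"ry":0,"rz":0,"claw":0.97}
    - {"dx":-10,"dy":49,"dz":8,"rx":0,"ry":0,"rz":0,"claw":0.97}

```text
time: 17.6
position: [0.5422, -0.0768, 0.081]
tcp_rot: [-0.64, 0.3, -0.301, 0.64]
contact_force: [-0.2, 0.5, -1.5]
gripper_width: 0.141
```

```bash
python3 - <<'E'
from h import *
go(.5415,-.0741,.05,np.radians(-50.3))
cam('wrist','w9');cam('side','s9')
E
```

```text
from [ 0.5422 -0.0768  0.081 ] jaw0 -50.3 -> -50.3 j7 -0.98 j1 0.3 t 17.6 w 0.141 F [-0.2  0.5 -1.5]
d [-2.5 31.   1.2] rot [-0.0004 -0.0002  0.0006]
```

View pics/w9.png

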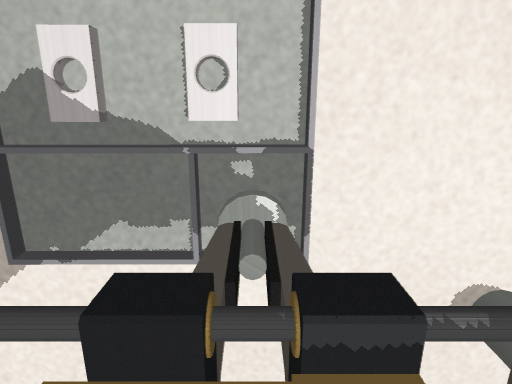

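View pics/s9.png

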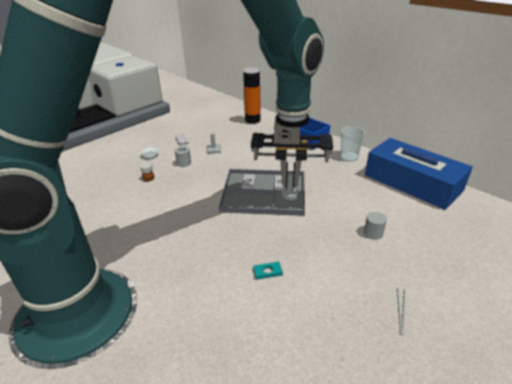

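>>> play_rows:
  targets:
    - {"dx":-2,"dy":18,"dz":1,"rx":0,"ry":0,"rz":0,"claw":0.97}
    - {"dx":-2,"dy":31,"dz":1,"rx":0,"ry":0,"rz":0,"claw":0.97}
    - {"dx":-2,"dy":31,"dz":1,"rx":0,"ry":0,"rz":0,"claw":0.97}
    - {"dx":-2,"dy":31,"dz":1,"rx":0,"ry":0,"rz":0,"claw":0.97}
    - {"dx":-2,"dy":31,"dz":1,"rx":0,"ry":0,"rz":0,"claw":0.5}
    - {"dx":-2,"dy":31,"dz":1,"rx":0,"ry":0,"rz":0,"claw":0.5}
    - {"dx":-2,"dy":31,"dz":1,"rx":0,"ry":0,"rz":0,"claw":0.5}
    - {"dx":-2,"dy":31,"dz":1,"rx":0,"ry":0,"rz":0,"claw":0.5}

```text
time: 18.7
position: [0.5415, -0.0746, 0.0497]
tcp_rot: [-0.64, 0.3, -0.301, 0.64]
contact_force: [0.3, 0.1, 0.1]
gripper_width: 0.497
```

```bash
python3 - <<'E'
from h import *
go(.481,.298,.16,np.radians(-50.3))
E
```

```text
from [ 0.5415 -0.0746  0.0497] jaw0 -50.3 -> -50.3 j7 -1.01 j1 0.28 t 18.7 w 0.497 F [0.3 0.1 0.1]
d [-325.4 -110.3  191.4] rot [-0.0002 -0.0002  0.0002]
```

>>> play_rows:
  targets:
    - {"dx":0,"dy":-50,"dz":0,"rx":0,"ry":0,"rz":0,"claw":0.5}
    - {"dx":0,"dy":-110,"dz":0,"rx":0,"ry":0,"rz":0,"claw":0.5}
    - {"dx":-45,"dy":-110,"dz":26,"rx":0,"ry":0,"rz":0,"claw":0.25}
    - {"dx":-98,"dy":-110,"dz":58,"rx":0,"ry":0,"rz":0,"claw":0.25}
    - {"dx":-150,"dy":-110,"dz":88,"rx":0,"ry":0,"rz":0,"claw":0.25}
    - {"dx":-202,"dy":-110,"dz":119,"rx":0,"ry":0,"rz":0,"claw":0.25}
    - {"dx":-250,"dy":-110,"dz":147,"rx":0,"ry":0,"rz":0,"claw":0.25}
    - {"dx":-280,"dy":-110,"dz":165,"rx":0,"ry":0,"rz":0,"claw":0.25}

```text
time: 19.7
position: [0.4885, 0.2494, 0.1599]
tcp_rot: [-0.64, 0.3, -0.299, 0.641]
contact_force: [0.4, -0.1, 0.5]
gripper_width: 0.751
```

```bash
python3 - <<'E'
from h import *
go(.481,.298,.12,np.radians(-50.3))
E
```

```text
from [0.4885 0.2494 0.1599] jaw0 -50.1 -> -50.3 j7 -1.6 j1 -0.21 t 19.7 w 0.751 F [ 0.4 -0.1  0.5]
d [-42.1  39.9  25.3] rot [-0.0008  0.003  -0.0006]
```

>>> play_rows:
  targets:
    - {"dx":-21,"dy":0,"dz":13,"rx":0,"ry":0,"rz":0,"claw":0.25}
    - {"dx":-42,"dy":15,"dz":25,"rx":0,"ry":0,"rz":0,"claw":0.25}
    - {"dx":-42,"dy":40,"dz":25,"rx":0,"ry":0,"rz":0,"claw":0.25}
    - {"dx":-42,"dy":40,"dz":25,"rx":0,"ry":0,"rz":0,"claw":0.25}
    - {"dx":-42,"dy":40,"dz":25,"rx":0,"ry":0,"rz":0,"claw":0.25}
    - {"dx":-42,"dy":40,"dz":25,"rx":0,"ry":0,"rz":0,"claw":0.25}
    - {"dx":-42,"dy":40,"dz":25,"rx":0,"ry":0,"rz":0,"claw":0.25}
    - {"dx":-42,"dy":40,"dz":25,"rx":0,"ry":0,"rz":0,"claw":0.25}

```text
time: 20.7
position: [0.4823, 0.2945, 0.12]
tcp_rot: [-0.64, 0.3, -0.301, 0.64]
contact_force: [0.8, 0.1, 0.5]
gripper_width: 0.749
```

```bash
python3 - <<'E'
from h import *
go(.481,.298,.038,np.radians(-50.3))
c=cam('wrist','w10');np.save('pics/w10.npy',c,allow_pickle=True)
print(proj(c,[[.4814,.2982,.05]]))
E
```

```text
from [0.4823 0.2945 0.12  ] jaw0 -50.3 -> -50.3 j7 -1.71 j1 -0.3 t 20.7 w 0.749 F [0.8 0.1 0.5]
d [-3.5 82.   1.2] rot [-0.0007 -0.0005  0.0002]
[[248.29615022 205.53252543]]
```

View pics/w10.png

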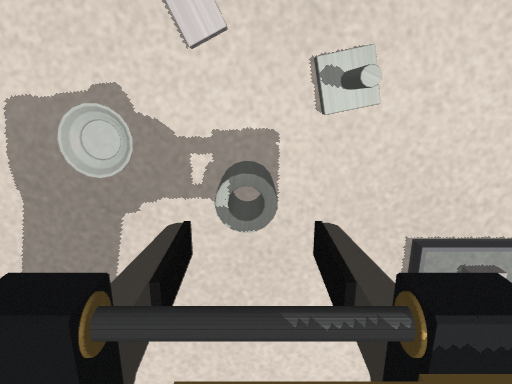

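```bash
python3 - <<'E'
from h import *
c=np.load('pics/w10.npy',allow_pickle=True).item()
print(ray(c,[[246.5,201],[246.5,203]],.05))
im=cv2.imread('pics/w10.png');cv2.imwrite('pics/zf.png',cv2.resize(im[150:245,205:295],None,fx=6,fy=6,interpolation=cv2.INTER_CUBIC))
E
```

```text
[[0.48322206 0.30138158 0.05      ]
 [0.48205424 0.30042048 0.05      ]]
```

View pics/zf.png

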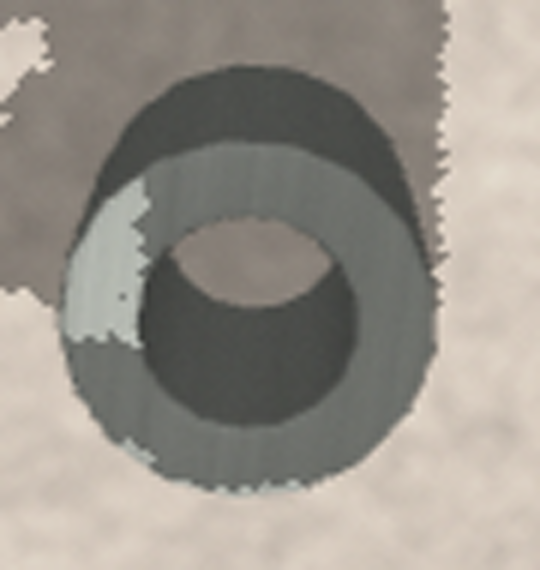

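>>> play_rows:
  grip_force: 50
  targets:
    - {"dx":-4.5,"dy":25,"dz":3.5,"rx":0,"ry":0,"rz":0,"claw":0.25}
    - {"dx":-4.5,"dy":50,"dz":3.5,"rx":0,"ry":0,"rz":0,"claw":0.25}
    - {"dx":-4.5,"dy":75,"dz":3.5,"rx":0,"ry":0,"rz":0,"claw":0.25}
    - {"dx":-4.5,"dy":82,"dz":3.5,"rx":0,"ry":0,"rz":0,"claw":0.25}
    - {"dx":-4.5,"dy":82,"dz":3.5,"rx":0,"ry":0,"rz":0,"claw":0.7}
    - {"dx":-4.5,"dy":82,"dz":3.5,"rx":0,"ry":0,"rz":0,"claw":0.7}
    - {"dx":-4.5,"dy":82,"dz":3.5,"rx":0,"ry":0,"rz":0,"claw":0.7}
    - {"dx":-4.5,"dy":82,"dz":3.5,"rx":0,"ry":0,"rz":0,"claw":0.7}

```text
time: 21.75
position: [0.4824, 0.3008, 0.0386]
tcp_rot: [-0.64, 0.3, -0.301, 0.641]
contact_force: [-0.8, -0.1, 5.3]
gripper_width: 0.492
```

```bash
python3 - <<'E'
from h import *
go(.4725,.009,.12,np.radians(-50.3))
E
```

```text
from [0.4824 0.3008 0.0386] jaw0 -50.3 -> -50.3 j7 -1.77 j1 -0.35 t 21.75 w 0.492 F [-0.8 -0.1  5.3]
d [ 218.2  -81.7 -193.9] rot [-0.0018 -0.      0.0003]
```

>>> play_rows:
  targets:
    - {"dx":0,"dy":-40,"dz":0,"rx":0,"ry":0,"rz":0,"claw":0.7}
    - {"dx":0,"dy":-80,"dz":0,"rx":0,"ry":0,"rz":0,"claw":0.7}
    - {"dx":30,"dy":-82,"dz":-27,"rx":0,"ry":0,"rz":0,"claw":0.7}
    - {"dx":70,"dy":-82,"dz":-62,"rx":0,"ry":0,"rz":0,"claw":0.7}
    - {"dx":110,"dy":-82,"dz":-98,"rx":0,"ry":0,"rz":0,"claw":0.7}
    - {"dx":150,"dy":-82,"dz":-133,"rx":0,"ry":0,"rz":0,"claw":0.7}
    - {"dx":185,"dy":-82,"dz":-164,"rx":0,"ry":0,"rz":0,"claw":0.7}
    - {"dx":205,"dy":-82,"dz":-182,"rx":0,"ry":0,"rz":0,"claw":0.7}

```text
time: 22.75
position: [0.4711, 0.0229, 0.1187]
tcp_rot: [0.64, -0.302, 0.301, -0.639]
contact_force: [0.5, -0.0, -6.6]
gripper_width: 0.49
```

```bash
python3 - <<'E'
from h import *
go(.4725,.009,.075,np.radians(-50.3))
E
```

```text
from [0.4711 0.0229 0.1187] jaw0 -50.5 -> -50.3 j7 -1.19 j1 0.2 t 22.75 w 0.49 F [ 0.5 -0.  -6.6]
d [11.7 43.7 -7.6] rot [ 0.003  -0.0037 -0.0007]
```

>>> play_rows:
  targets:
    - {"dx":12,"dy":0,"dz":-8,"rx":0,"ry":0,"rz":0,"claw":0.7}
    - {"dx":12,"dy":20,"dz":-8,"rx":0,"ry":0,"rz":0,"claw":0.7}
    - {"dx":12,"dy":43,"dz":-8,"rx":0,"ry":0,"rz":0,"claw":0.7}
    - {"dx":12,"dy":43,"dz":-8,"rx":0,"ry":0,"rz":0,"claw":0.7}
    - {"dx":12,"dy":43,"dz":-8,"rx":0,"ry":0,"rz":0,"claw":0.7}
    - {"dx":12,"dy":43,"dz":-8,"rx":0,"ry":0,"rz":0,"claw":0.7}
    - {"dx":12,"dy":43,"dz":-8,"rx":0,"ry":0,"rz":0,"claw":0.7}
    - {"dx":12,"dy":43,"dz":-8,"rx":0,"ry":0,"rz":0,"claw":0.7}

```text
time: 23.75
position: [0.4744, 0.0119, 0.0769]
tcp_rot: [-0.64, 0.3, -0.301, 0.64]
contact_force: [0.2, 0.0, -6.9]
gripper_width: 0.493
```

```bash
python3 - <<'E'
from h import *
go(.4725,.009,.043,np.radians(-50.3))
cam('wrist','w11')
E
```

```text
from [0.4744 0.0119 0.0769] jaw0 -50.3 -> -50.3 j7 -1.2 j1 0.19 t 23.75 w 0.493 F [ 0.2  0.  -6.9]
d [ 1.  33.9 -3.4] rot [-0.0005 -0.0002  0.0005]
```

View pics/w11.png

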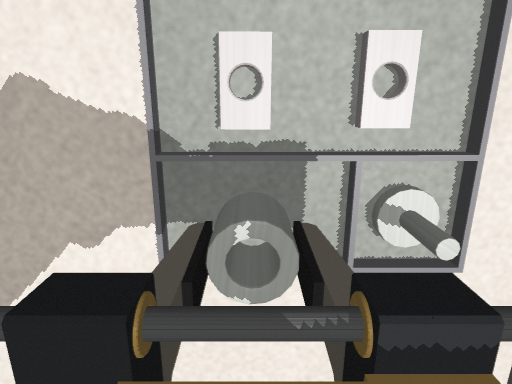

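>>> play_rows:
  targets:
    - {"dx":1,"dy":15,"dz":-3,"rx":0,"ry":0,"rz":0,"claw":0.7}
    - {"dx":1,"dy":28,"dz":-3,"rx":0,"ry":0,"rz":0,"claw":0.7}
    - {"dx":1,"dy":34,"dz":-3,"rx":0,"ry":0,"rz":0,"claw":0.7}
    - {"dx":1,"dy":34,"dz":-3,"rx":0,"ry":0,"rz":0,"claw":0.7}
    - {"dx":1,"dy":34,"dz":-3,"rx":0,"ry":0,"rz":0,"claw":0.3}
    - {"dx":1,"dy":34,"dz":-3,"rx":0,"ry":0,"rz":0,"claw":0.3}
    - {"dx":1,"dy":34,"dz":-3,"rx":0,"ry":0,"rz":0,"claw":0.3}
    - {"dx":1,"dy":34,"dz":-3,"rx":0,"ry":0,"rz":0,"claw":0.3}

```text
time: 24.8
position: [0.4728, 0.0093, 0.0426]
tcp_rot: [-0.64, 0.3, -0.301, 0.64]
contact_force: [0.7, 0.2, -0.5]
gripper_width: 0.7
```

>>> play_rows:
  targets:
    - {"dx":0,"dy":-40,"dz":0,"rx":0,"ry":0,"rz":0,"claw":0.3}
    - {"dx":0,"dy":-90,"dz":0,"rx":0,"ry":0,"rz":0,"claw":0.3}
    - {"dx":0,"dy":-140,"dz":0,"rx":0,"ry":0,"rz":0,"claw":0.3}
    - {"dx":0,"dy":-180,"dz":-20,"rx":0,"ry":0,"rz":0,"claw":0.3}
    - {"dx":0,"dy":-200,"dz":-50,"rx":0,"ry":0,"rz":0,"claw":0.3}
    - {"dx":0,"dy":-200,"dz":-60,"rx":0,"ry":0,"rz":0,"claw":0.3}
    - {"dx":0,"dy":-200,"dz":-60,"rx":0,"ry":0,"rz":0,"claw":0.3}
    - {"dx":0,"dy":-200,"dz":-60,"rx":0,"ry":0,"rz":0,"claw":0.3}

```text
time: 25.8
position: [0.4265, -0.0284, 0.2417]
tcp_rot: [-0.64, 0.301, -0.3, 0.64]
contact_force: [0.0, -0.3, -0.4]
gripper_width: 0.699
```

```bash
python3 - <<'E'
from h import *
c=cam('wrist','w12');np.save('pics/w12.npy',c,allow_pickle=True);cam('side','s12');d=cam('top','t12')
E
```

```text
(no output)
```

View pics/w12.png

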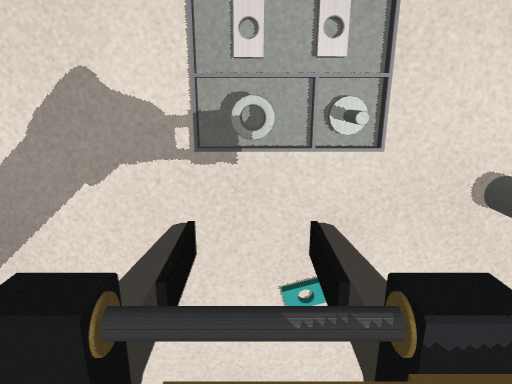

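View pics/s12.png

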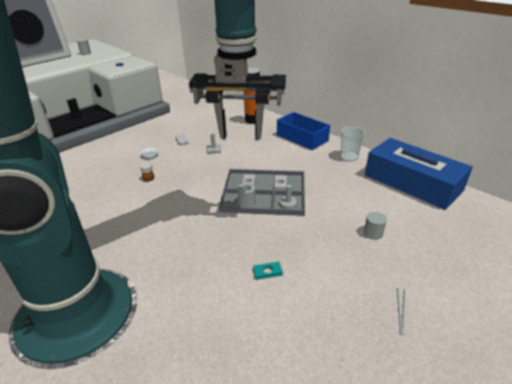

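```bash
python3 - <<'E'
from h import *
c=np.load('pics/w12.npy',allow_pickle=True).item()
ya=np.radians(39.7);Rm=np.array([[np.cos(ya),np.sin(ya)],[-np.sin(ya),np.cos(ya)]])
for n,q,z in [('barrel',(254,117),.054),('stem',(361,117),.064),('foot',(349,115),.016),('pB',(248.5,27),.016),('pA',(333,27),.016),('corner -93,-110',(384,150),.018),('corner -93,110',(193,150),.018)]:
    print(n,(Rm@(ray(c,q,z)[0,:2]-[.5365,.0102])).round(4))
E
```

```text
barrel [-0.0515  0.0398]
stem [-0.0507 -0.0664]
foot [-0.0511 -0.0681]
pB [0.0398 0.0458]
pA [ 0.0399 -0.0438]
corner -93,-110 [-0.0906 -0.1114]
corner -93,110 [-0.0911  0.1106]
```

View pics/t12.png

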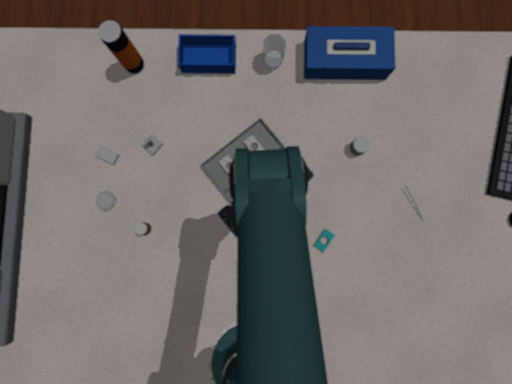

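All four parts are at the centres of their targets, and the look-alikes, dish and jar sit at the same pixels as before. I'm handing the job in.

```bash
python3 -c "
from bench import ticket
print(ticket.hand_in())"
```

```text
the job is handed in; nothing more can be done
None
```

The kit is packed and handed in at about 26 s of the 122 s allowed. No verdict was reported, so the results below are my own last checks.

Final wrist image, in the tray frame (mm); each is within about 2 mm of where I aimed it:

| Part | x | y | Bay |
|---|---|---|---|
| Die barrel | -51.5 | 40 | larger short |
| Plunger | -51 | -68 | smaller short |
| Window plate, +y side | 40 | 46 | long |
| Window plate, -y side | 40 | -44 | long |

- **Upright and flat:** in the last wrist and side pictures the barrel and plunger stand upright. The plates lie flat and about 90 mm apart centre to centre. I judged this by eye and did not measure tilt.
- **Gripper:** it was raised about 0.24 m above the bench, touching nothing.
- **Look-alikes, dish and jar:** the solid weight, square-foot post, blank plate, petri dish and jar show at their starting pixels in the top view. The turquoise plate was left alone too.
- **Disagreements:** the two readings of the barrel's start position, from the top and wrist cameras, differed by about 2 mm. The tray corners read about 2 mm off at the end. Both are well inside the limits.
- **Refused move:** my first move call was refused for missing fields and nothing moved.

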